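Thread a stirrer shaft through its two guide bushes

TASK

Clear the two chunks of cork off the top of the guide stand and into the green waste tub, then take the stirrer shaft with the blue head from the rack and thread it tip first down through the upper and then the lower brass bush, until about 2 cm of the shaft shows below the lower bush. Finish still gripping it like that, upright, still and hanging from the gripper alone with its blue head clear above the stand. Leave the yellow-headed shaft in the rack and do not tip over any of the bottles or the beaker.

Things in the scene. Friction and masses are not known exactly. Their poses are not given: they have to be found in the camera images.
- stand: fixed guide stand: white base 160 x 160 x 12 mm, four thin posts, an aluminium lower plate (70 mm in x, 150 in y) and a grey flat upper plate (130 in x, 150 in y), both 12 mm thick, nothing on top but the cork. Glass dish underneath: floor at 16 mm, rim at 40 mm. Origin: centre of the underside, on the table; its upright z axis is the axis of both bushes
- upper_bush (a point): middle of the upper bush's mouth, level with the upper plate's top, 134 mm above the table. Brass bush: 45 degree funnel, 21 mm wide at the top, narrowing over 4 mm to a 13 mm bore; 14 mm long in all, so it ends 120 mm above the table
- lower_bush (a point): middle of the lower bush's mouth, level with the lower plate's top, 74 mm above the table, exactly under the upper one; same shape, so it ends 60 mm above the table
- rack: fixed white plastic block, 65 (x) x 160 (y) x 70 mm high, with two upright blind holes 12 mm wide and 60 mm deep at its own y = -45 and +45 mm, a shaft standing in each. Origin: centre of its underside, z up
- shaft: the shaft to thread: steel rod 10 mm thick with a round tip, 109 mm long below a blue square head; about 90 g. Stands upright in either hole of the rack with its tip 10 mm above the table and up to 0.04 rad of play. Origin: the tip; z runs up the rod to the head; x and y square to the head's faces
- shaft_head (a point): middle of the blue head, 131.5 mm above the tip: 20 x 20 mm, 45 mm high (109 to 154 mm above the tip), with a 13 mm wide steel button 4 mm high on top; too wide for the bushes
- other_shaft: an identical shaft with a yellow head, in the other hole of the rack; stays there. Origin: its tip
- tub: fixed green open waste tub, 150 x 150 mm, 80 mm high, walls 4 mm. Origin: centre of its underside
- scrap_a: cork chunk on top of the stand's upper plate, on its -x half: 30 mm along its x, 22 mm along its y, about 27 mm high; its sides below 20 mm are straight faces; 15 g. Origin: centre of its underside
- scrap_b: second cork chunk, same shape and size, on the +x half of the stand's upper plate. Origin: centre of its underside
- amber_bottle: loose amber bottle, 66 mm wide, 150 mm high, beyond the task's things. Origin: centre of its underside
- clear_bottle: loose clear bottle with blue cap, 70 mm wide, 150 mm high, beyond the task's things. Origin: centre of its underside
- yellow_bottle: loose yellow bottle, 54 mm wide, 140 mm high, beyond the task's things. Origin: centre of its underside
- beaker: loose glass beaker, 66 mm wide, 80 mm high, beyond the task's things. Origin: centre of its underside

How it is judged:
On the way, in this order (a step that is already met when the one before it is completed fails the run):
1. both cork chunks lie in the waste tub (x of scrap_a in the frame of tub between -0.075 and 0.075 m and y of scrap_a in the frame of tub between -0.075 and 0.075 m and z of scrap_a in the frame of tub between -0.005 and 0.07 m and x of scrap_b in the frame of tub between -0.075 and 0.075 m and y of scrap_b in the frame of tub between -0.075 and 0.075 m and z of scrap_b in the frame of tub between -0.005 and 0.07 m), for 0.2 s.
2. the blue-headed shaft has passed down through the upper bush (x of shaft in the frame of stand between -0.008 and 0.008 m and y of shaft in the frame of stand between -0.008 and 0.008 m and angle between the z axis of shaft and the z axis of stand, either way round below 0.12 rad and z of shaft in the frame of stand below 0.118 m), for 0.1 s.
At the end, for the whole second after the job is handed in: Both corks in the tub; the blue shaft in both bushes (tip within 4 mm of their axis, lean under 0.12 rad), its tip 6 to 29 mm below the lower bush, so its head is clear above the upper plate and only the fingers (over 1 N) carry it; at rest (under 20 mm/s) (all of step 1 and x of shaft in the frame of stand between -0.004 and 0.004 m and y of shaft in the frame of stand between -0.004 and 0.004 m and angle between the z axis of shaft and the z axis of stand, either way round below 0.12 rad and z of shaft in the frame of stand between 0.031 and 0.054 m and contact force between the fingers and shaft above 1 N and linear speed of shaft below 0.02 m/s); the arm keeps its last pose, push and grip.
It fails at once if the yellow-headed shaft is pulled out or moved more than 30 mm (distance of other_shaft from where it was at the start of the episode above 0.03 m).
It fails at once if a bottle or the beaker is tipped over (angle between any of amber_bottle, clear_bottle, yellow_bottle, beaker's own z axis and vertical above 0.6 rad).
It also fails if it takes over 72 s, if anything falls off the work surface, if the arm or the gripper's body presses on something with over 40 N, if the wrist force passes 120 N, or if a joint passes its speed limit or range.

ROBOT

A 6-joint arm with a two-finger parallel gripper is mounted at the origin on the work surface. World frame = base frame: x ahead of the robot, y to its left, z up, the work surface at z = 0. Lengths are in m, angles in rad, forces in N, time in s.
With the tool pointing down it reaches from about 0.325 to 0.775 m from the base axis. Payload 5.5 kg.
Tool frame: the origin (TCP) lies on the centre line of the jaws, within the pads' length; the fingertips stand 11 mm ahead of it and the grasp point (between the pads) lies 8 mm behind it; z points along the fingers, x is the direction in which the jaws open and shut, and the axes are right-handed (so a half turn about z gives the same grasp; the last joint's range is limited). The gripper opens to 85 mm and grips with 20 to 120 N. Pads are 22 mm wide; open, the fingers measure 114 mm over their backs; the gripper's body (76 mm by 85 mm) begins 54 mm behind the grasp point. The pads swing forward as they close: fully open they stand 13 mm farther back than shut.
Start: joints at [-1.405, 0.091, 1.231, -0, 1.82, -0.057], TCP at [0.133, -0.585, 0.22] pointing down, gripper open.
Joint ranges: [-2.87, 2.87], [-0.86, 2.18], [0.17, 2.46], [-1.51, 4.65], [0.06, 2.69], [-2.65, 2.65]. Speed limits (rad/s): [2.57, 2.57, 3.01, 3.14, 3.14, 3.14].

INTERFACE

Orientations are given as [roll, pitch, yaw] about the fixed x, y, z axes, in that order (R = Rz(yaw) Ry(pitch) Rx(roll)).
In Python, from bench import sensors, read_camera, manip gives the robot as it stands.
- The arm moves only by the tool apply_moves, never from a script. Its argument "series" is a list of rows, each a list of 5 numbers: the closure, from -1 (fully open) to 1 (shut), then the shift along the tool's x, y, z in cm, then the turn about the tool's z in degrees. In form: [[jaw, x, y, z, roll], ...]. A call has 1 to 12 rows; each row shifts and turns the commanded pose from where the row before left it, along the tool's axes as they then stand; what a row does not reach is not made up. A row lasts 1/10 s, in which the tool goes at most 50 mm and 8.59 degrees, less where a joint would pass 70% of its speed; a pose out of reach is approached as far as the arm can. A call with a gripper value outside its range is refused whole. The fingers move at their own pace and stop on an object; the grip force is fixed at half the most. Time passes only in rows, so rows that do not move let the fingers close. It gives the time, the measured TCP pose, the force and the opening at its end, in the units of the state.
- sensors.observe(): the state, without advancing time (a new reading comes with each control period).
- read_camera(name): name is "scene" or "top"; returns a dict with "frame" (480x640x3 uint8, red, green, blue), "mtx" (3x3 intrinsics, pixels), "dist_coeffs" ([k1, k2, p1, p2, k3] as OpenCV has them; the pictures are not rectified), "xyz" and "rotation" of the camera in the world. Camera axes: x right, y up, looking along -z (the intrinsics and any distortion apply to the point x, -y, -z); pixel columns grow to the right and rows downward; lengths in m; the calibration is good to about 2 mm. A picture is of the moment at which its call begins. There is no depth.
- manip.job_done(): hands the job in, once; it reports no verdict.
The state is a dict: "time": time; "q": joint angles; "joint_velocities": joint speeds; "joint_torque": joint torques, N m; "tool_pos": TCP position; "tcp_rot": TCP orientation; "wrist_force": force on the tool from outside, world axes, zero at the start; "moment": the same for the moment, N m; "opening": finger opening in m.
Only numpy, scipy, OpenCV 4.12 (cv2) and the standard library are available. Lean on these libraries where they do the work, as an engineer would, in place of code of your own. Each camera call takes 0.05 s, during which the arm holds its last target. There are 200 camera calls.

## Working session

There is one attempt and no reset: what is moved stays moved. The work goes in short steps, Python scripts to look and compute and a tool call to move; the robot and the scene stay as the last step left them, time stands still between calls to the robot, and variables do not carry over. Pictures are saved under pics/ and viewed, about 8 in all and at most 12, crops included, and the job is handed in when it is done.

Besides the shell and the picture viewer there is one more tool, called after "Request:" by a JSON object that holds its "fn" and its "kwargs". apply_moves: Moves the arm, as the interface text tells. Its arguments: {"type":"object","properties":{"series":{"type":"array"}},"required":["series"]}

```bash
mkdir -p pics; cat > h.py <<'E'
import numpy as np, cv2
from bench import sensors, read_camera, manip
def shot(n,save=None):
    c=read_camera(n)
    if save: cv2.imwrite('pics/'+save,c['frame'][:,:,::-1])
    return c
def ray(c,uv):
    p=cv2.undistortPoints(np.array([[uv]],float),np.array(c['mtx'],float),np.array(c['dist_coeffs'],float))[0,0]
    R=np.array(c['rotation'],float)
    if R.size!=9:
        from scipy.spatial.transform import Rotation as Ro
        R=Ro.from_euler('xyz',R).as_matrix()
    return np.array(c['xyz'],float),R.reshape(3,3)@np.array([p[0],-p[1],-1.])
def onz(c,uv,z):
    o,d=ray(c,uv); return o+d*(z-o[2])/d[2]
def tri(c1,u1,c2,u2):
    o1,d1=ray(c1,u1);o2,d2=ray(c2,u2)
    s=np.linalg.lstsq(np.c_[d1,-d2],o2-o1,rcond=None)[0]
    a,b=o1+s[0]*d1,o2+s[1]*d2
    return (a+b)/2,np.linalg.norm(a-b)
def proj(c,P):
    R=np.array(c['rotation'],float)
    if R.size!=9:
        from scipy.spatial.transform import Rotation as Ro
        R=Ro.from_euler('xyz',R).as_matrix()
    q=R.reshape(3,3).T@(np.array(P,float)-np.array(c['xyz']))
    return cv2.projectPoints(np.array([[q[0],-q[1],-q[2]]]),np.zeros(3),np.zeros(3),np.array(c['mtx'],float),np.array(c['dist_coeffs'],float))[0][0,0]
E
python3 - <<'E'
from h import *
for n in ('scene','top'):
    c=shot(n,n+'0.png'); print(n,c['xyz'],c['rotation'],c['mtx'],c['dist_coeffs'])
s=sensors.observe();print(s)
E
```

```text
scene [1.07647715 0.85449629 0.73233874] [ 1.00853745 -0.01176479  2.64708622] [[507.59834723   0.         321.30075178]
 [  0.         507.59834723 239.3913193 ]
 [  0.           0.           1.        ]] [0.03244941 0.         0.         0.         0.        ]
top [0.38260026 0.0025536  1.36544844] [ 0.19915435 -0.01097788 -1.57044478] [[513.60974945   0.         322.92110605]
 [  0.         513.60974945 238.13795768]
 [  0.           0.           1.        ]] [-0.04212001  0.          0.          0.          0.        ]
{'time': 0.1, 'q': array([-1.40469940e+00,  9.18034239e-02,  1.23181482e+00, -5.63210773e-06,
        1.81981592e+00, -5.67281197e-02]), 'joint_velocities': array([ 0.00131745, -0.0006199 , -0.00237961, -0.00058901, -0.00193432,
        0.00050689]), 'joint_torque': array([ 3.60144077e-03, -4.60216033e+01, -4.19219542e+01,  8.52555991e-05,
        1.05669859e-02, -1.67618487e-05]), 'tool_pos': array([ 0.13252287, -0.58488155,  0.21852421]), 'tcp_rot': array([-3.14149370e+00,  1.83886590e-03, -1.34797258e+00]), 'wrist_force': array([-0.11130757,  0.34079423,  0.75824508]), 'moment': array([-0.01172452,  0.00720782, -0.02932658]), 'opening': 0.08517197703655609}
```

View pics/scene0.png

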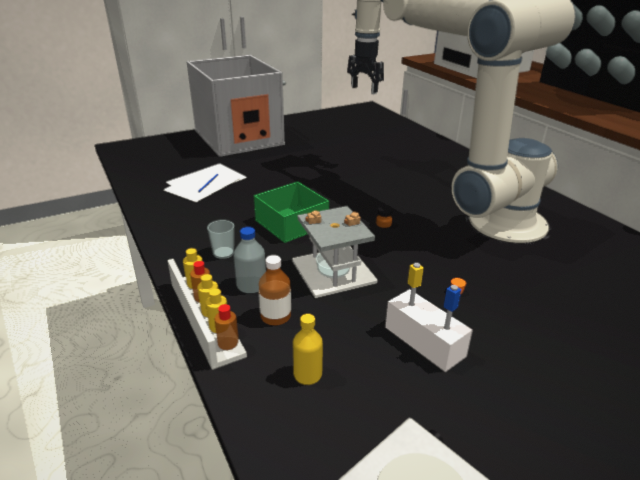

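View pics/top0.png

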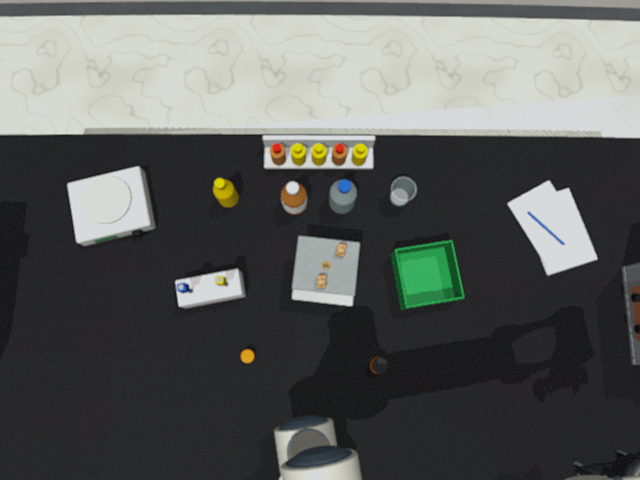

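The top view shows corks at about (341,250) and (321,281), the bush at (326,265), the tub at (428,273), and the blue head at (184,288) with the yellow one at (221,280). In the scene view the corks are at (314,217) and (352,218), and the blue head is at (453,297).

```bash
cat > m1.py <<'E'
from h import *
T=shot('top');S=shot('scene')
def blobs(c,lo,hi,box,amin=8):
    x0,y0,x1,y1=box
    hsv=cv2.cvtColor(c['frame'],cv2.COLOR_RGB2HSV)[y0:y1,x0:x1]
    m=cv2.inRange(hsv,lo,hi); n,l,st,ce=cv2.connectedComponentsWithStats(m)
    out=[]
    for i in range(1,n):
        if st[i,4]>=amin:
            pts=np.argwhere(l==i)[:,::-1].astype(np.float32)+[x0,y0]
            out.append((st[i,4],ce[i]+[x0,y0],cv2.minAreaRect(pts.astype(np.float32))))
    return out
cork=((3,70,110),(20,255,255))
print('cork top');[print(b) for b in blobs(T,*cork,(290,230,365,310))]
print('cork scene');[print(b) for b in blobs(S,*cork,(295,205,375,245))]
blue=((100,120,60),(130,255,255))
print('blue',blobs(T,*blue,(170,270,205,310)),blobs(S,*blue,(435,270,470,330)))
yel=((20,120,100),(35,255,255))
print('yel',blobs(T,*yel,(205,265,245,300)),blobs(S,*yel,(400,255,430,300)))
for n,lo,hi,box,z in (('tub',(50,80,30),(80,255,255),(380,230,480,320),.08),('plate',(0,0,90),(180,60,185),(285,225,370,312),.134),('rack',(0,0,160),(180,50,255),(165,260,255,315),.07)):
    b=max(blobs(T,lo,hi,box),key=lambda b:b[0]); r=b[2]
    print(n,b[0],r,'c',onz(T,r[0],z)); print(np.round([onz(T,p,z)[:2] for p in cv2.boxPoints(r)],4))
a=cv2.resize(T['frame'][225:315,285:375],None,fx=4.4,fy=4.4,interpolation=cv2.INTER_CUBIC)
b=cv2.resize(S['frame'][200:290,290:380],None,fx=4.4,fy=4.4,interpolation=cv2.INTER_CUBIC)
cv2.imwrite('pics/crop1.png',np.hstack([a,b])[:,:,::-1])
E
python3 m1.py
```

```text
cork top
(np.int32(112), array([340.8125    , 249.39285714]), ((340.8235168457031, 249.20590209960938), (8.48874568939209, 13.581995010375977), 14.03624439239502))
(np.int32(117), array([321.11965812, 280.75213675]), ((321.0, 280.5), (13.0, 8.0), 90.0))
cork scene
(np.int32(148), array([313.7027027 , 217.16891892]), ((313.0, 217.0), (12.0, 14.0), 90.0))
(np.int32(153), array([352.77124183, 218.39869281]), ((351.5961608886719, 218.4807586669922), (12.551432609558105, 15.493175506591797), 78.69007110595703))
(np.int32(37), array([334.37837838, 224.86486486]), ((334.5, 225.0), (9.0, 4.0), 0.0))
blue [(np.int32(50), array([184.28, 288.02]), ((183.5, 287.0), (11.0, 8.0), 0.0))] [(np.int32(313), array([451.67731629, 298.68370607]), ((451.89190673828125, 298.6486511230469), (14.79590892791748, 24.3310489654541), 9.462322235107422))]
yel [(np.int32(38), array([221.47368421, 281.39473684]), ((220.0, 280.5), (7.0, 8.0), 90.0))] [(np.int32(277), array([415.07220217, 275.75090253]), ((414.9595031738281, 275.76300048828125), (13.533089637756348, 23.112693786621094), 8.746162414550781))]
tub 4066 ((426.810791015625, 273.8648681640625), (62.800411224365234, 67.07479095458984), 80.53767395019531) c [ 0.55057946 -0.27420182  0.08      ]
[[ 0.6158 -0.1788]
 [ 0.6449 -0.3501]
 [ 0.4863 -0.3684]
 [ 0.459  -0.2008]]
plate 3248 ((325.1841125488281, 270.6800231933594), (63.61330795288086, 65.26179504394531), 6.483074188232422) c [ 0.55097778 -0.01637367  0.134     ]
[[ 0.4814  0.068 ]
 [ 0.6397  0.0519]
 [ 0.6221 -0.1027]
 [ 0.4645 -0.0829]]
rack 1477 ((208.08316040039062, 287.43658447265625), (26.710250854492188, 64.92790222167969), 79.2156982421875) c [0.51638    0.27828849 0.07      ]
[[0.5339 0.3664]
 [0.5655 0.2056]
 [0.4989 0.1909]
 [0.4679 0.3501]]
```

View pics/crop1.png

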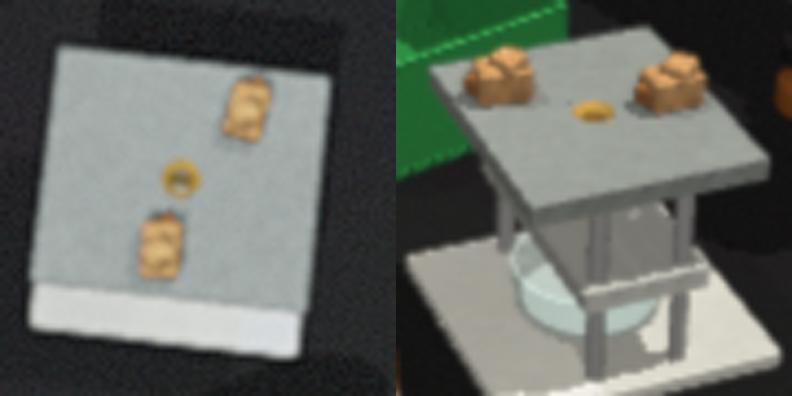

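The crop shows the bush near top (326.2,265.7) and scene (335,225). The plate mask picked up part of the white base, so I'll use the bush point instead of the plate centre.

```bash
cat > m2.py <<'E'
exec(open('m1.py').read().split("print('cork top')")[0])
ct={'b':(340.8,249.4),'a':(321.1,280.8)}; cs={'b':(313.7,217.2),'a':(352.8,218.4)}
for k in ct: print('cork',k,tri(T,ct[k],S,cs[k]),onz(T,ct[k],.152))
print('top brass',blobs(T,(12,60,40),(30,255,255),(318,258,334,274),5)); 
for u,v in (((326.2,265.6),(334.7,225.)),): print('bush',tri(T,u,S,v),onz(T,u,.134),onz(S,v,.134))
print('blue',tri(T,(184.3,288),S,(451.7,298.7)),onz(T,(184,287.5),.15)); print('yel',tri(T,(221,281),S,(415,275.8)))
# cork axes from PCA
hsv=cv2.cvtColor(T['frame'],cv2.COLOR_RGB2HSV)
for k,(u,v) in ct.items():
    u,v=int(u),int(v); m=cv2.inRange(hsv[v-12:v+12,u-12:u+12],*cork); p=np.argwhere(m)[:,::-1]+[u-12,v-12]
    W=np.array([onz(T,q,.15)[:2] for q in p]); w,V=np.linalg.eigh(np.cov(W.T)); d=V[:,1]*np.sign(V[0,1]); print(k,np.degrees(np.arctan2(d[1],d[0])),np.sqrt(w*12))
# plate left/right/top edges
for pts in (((30,280),(58,47)),((58,47),(330,75)),((330,75),(305,310))):
    q=[onz(T,((x+.5)/4.4-.5+285,(y+.5)/4.4-.5+225),.134)[:2] for x,y in pts]; print(q,np.degrees(np.arctan2(*(q[1]-q[0])[::-1])))
E
python3 m2.py
```

```text
cork b (array([ 0.60016098, -0.05336238,  0.14733878]), np.float64(0.0017135601147318879)) [ 0.60005618 -0.05361882  0.152     ]
cork a (array([ 0.52363009, -0.00563746,  0.14849329]), np.float64(0.0026888251898119723)) [ 0.52431782 -0.00639971  0.152     ]
top brass [(np.int32(58), array([325.77586207, 264.87931034]), ((325.5000305175781, 265.0000305175781), (7.77817440032959, 7.77817440032959), 45.0))]
bush (array([ 0.56295424, -0.01858837,  0.13442196]), np.float64(0.0008544845896656216)) [ 0.56337176 -0.01883906  0.134     ] [ 0.56229161 -0.01888131  0.134     ]
blue (array([0.50711527, 0.32103056, 0.1391774 ]), np.float64(0.0015835189831370912)) [0.50776711 0.31844571 0.15      ]
yel (array([0.52436117, 0.23330466, 0.14019661]), np.float64(0.000772017230644133))
b -14.323437025945173 [0.02012908 0.03252426]
a -4.783051369617438 [0.02051592 0.03163244]
[array([0.50834704, 0.06461304]), array([0.63810316, 0.05062974])] -6.150800255619479
[array([0.63810316, 0.05062974]), array([ 0.62260969, -0.10060844])] -95.84920971503962
[array([ 0.62260969, -0.10060844]), array([ 0.49221221, -0.08522587])] 173.27209350062353
```

Request:
{"fn": "apply_moves", "kwargs": {"series": [[-1, 0, 0, 0, 6.8], [-1, 0, 0, 0, 6.8], [-1, 0, 0, 0, 6.8], [-1, 0, 0, 0, 6.7], [-1, -4.2, -2.14, 0, 0], [-1, -4.2, -2.14, 0, 0], [-1, -4.2, -2.14, 0, 0], [-1, -4.2, -2.14, 0, 0], [-1, -4.2, -2.14, 0, 0], [-1, -4.2, -2.14, 0, 0], [-1, -4.2, -2.14, 0, 0], [-1, -4.2, -2.14, 0, 0]]}}

```text
time: 1.5
tool_pos: [0.3825, -0.3004, 0.2198]
tcp_rot: [-3.141, -0.0, -1.821]
wrist_force: [0.4, -0.3, 1.0]
opening: 0.0853
```

Request:
{"fn": "apply_moves", "kwargs": {"series": [[-1, -4.2, -2.14, 0, 0], [-1, -4.2, -2.14, 0, 0], [-1, -4.2, -2.14, 0, 0], [-1, -4.2, -2.14, 0, 0], [-1, -4.2, -2.14, 0, 0], [-1, -4.2, -2.14, 0, 0], [-1, -4.3, -2.2, 0, 0], [-1, 0, 0, 0, 0], [-1, 0, 0, 0, 0]]}}

```text
time: 2.4
tool_pos: [0.6006, -0.0526, 0.2187]
tcp_rot: [3.14, -0.001, -1.819]
wrist_force: [-0.2, -0.1, -0.8]
opening: 0.0851
```

```bash
cat >> h.py <<'E'
def plan(tx,ty,tz,yawdeg=None):
    from scipy.spatial.transform import Rotation as Ro
    s=sensors.observe(); p=s['tool_pos']; y0=s['tcp_rot'][2]
    y=y0 if yawdeg is None else np.radians(yawdeg)
    r=-np.degrees(y-y0)
    d=np.array([tx,ty,tz])-p
    print('t',s['time'],'tcp',p.round(4),'rpy',np.degrees(s['tcp_rot']).round(2),'F',s['wrist_force'].round(2),'open',round(s['opening'],4))
    print('roll',round(r,2),'then tool cm',(100*np.array([d[0]*np.cos(y)+d[1]*np.sin(y),d[0]*np.sin(y)-d[1]*np.cos(y),-d[2]])).round(2))
E
python3 -c "
from h import *
plan(.600,-.0533,.148,-104.3)
T=shot('top');a=T['frame'][200:320,280:380];cv2.imwrite('pics/p1.png',cv2.resize(a,None,fx=5,fy=5,interpolation=cv2.INTER_CUBIC)[:,:,::-1])"
```

```text
t 2.4 tcp [ 0.6006 -0.0526  0.2187] rpy [ 1.7991e+02 -3.0000e-02 -1.0422e+02] F [-0.21 -0.06 -0.77] open 0.0851
roll 0.08 then tool cm [0.09 0.04 7.07]
```

Request:
{"fn": "apply_moves", "kwargs": {"series": [[-1, 0, 0, 2.5, 0], [-1, 0, 0, 2.5, 0], [-1, 0, 0, 1.5, 0], [-1, 0, 0, 0.5, 0], [1, 0, 0, 0, 0], [1, 0, 0, 0, 0], [1, 0, 0, 0, 0], [1, 0, 0, 0, 0], [1, 0, 0, 0, 0], [1, 0, 0, 0, 0], [1, 0, 0, 0, 0], [1, 0, 0, 0, 0]]}}

```text
time: 3.65
tool_pos: [0.6005, -0.0534, 0.1497]
tcp_rot: [-3.141, 0.0, -1.821]
wrist_force: [0.6, 0.1, 0.1]
opening: -0.0002
```

```bash
python3 -c "
from h import *
plan(.552,-.277,.16)"
```

```text
t 3.65 tcp [ 0.6005 -0.0534  0.1497] rpy [-179.99    0.   -104.33] F [0.56 0.12 0.1 ] open -0.0002
roll -0.0 then tool cm [22.86 -0.84 -1.03]
```

The jaws closed on nothing, so I'll look.

```bash
python3 -c "
from h import *
T=shot('top');S=shot('scene')
a=cv2.resize(T['frame'][225:315,285:375],None,fx=4.4,fy=4.4,interpolation=cv2.INTER_CUBIC)
b=cv2.resize(S['frame'][180:270,280:370],None,fx=4.4,fy=4.4,interpolation=cv2.INTER_CUBIC)
cv2.imwrite('pics/crop2.png',np.hstack([a,b])[:,:,::-1])"
```

```text
(no output)
```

View pics/crop2.png

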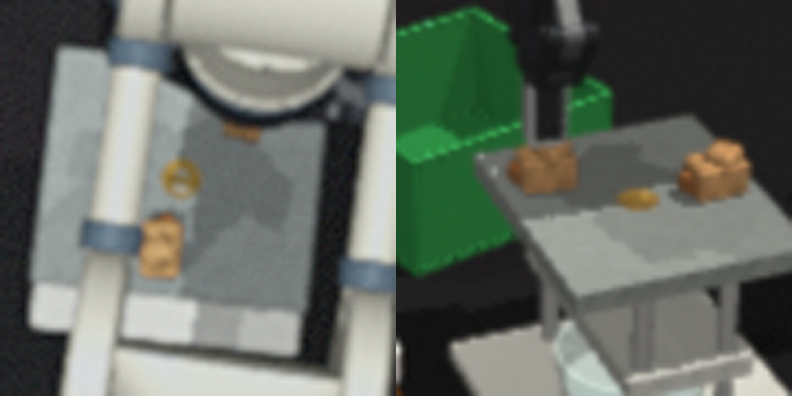

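```bash
python3 -c "
from h import *
T=shot('top');S=shot('scene')
p=[.6005,-.0534]
for z in (.139,.150,.158,.18): print(z,proj(S,p+[z]),proj(T,p+[z]))
from m1 import blobs
" | grep -v '^$' | head -4; python3 - <<'E'
exec(open('m1.py').read().split("print('cork top')")[0])
for b in blobs(S,*cork,(295,205,375,245)): print('scene',b,onz(S,b[1],.1475))
for b in blobs(T,*cork,(285,225,375,312)): print('top',b,onz(T,b[1],.148))
E
```

```text
0.139 [313.19031402 220.2606443 ] [340.46693104 250.16462295]
0.15 [313.20553693 216.15330582] [340.67034928 249.36474597]
0.158 [313.21668231 213.14017994] [340.82053282 248.77418603]
0.18 [313.24765912 204.73899235] [341.24360079 247.1105234 ]
scene (np.int32(125), array([313.768, 217.64 ]), ((313.2308044433594, 217.84617614746094), (10.418916702270508, 14.139959335327148), 82.87498474121094)) [ 0.60052102 -0.05052472  0.1475    ]
scene (np.int32(145), array([352.99310345, 218.37931034]), ((352.0, 218.5), (13.0, 14.0), 90.0)) [ 0.52128277 -0.00599528  0.1475    ]
scene (np.int32(34), array([334.55882353, 224.94117647]), ((335.0, 225.0), (8.0, 4.0), 0.0)) [5.74048152e-01 4.50310840e-04 1.47500000e-01]
top (np.int32(11), array([339.90909091, 254.90909091]), ((339.5192565917969, 254.9038543701172), (7.2562971115112305, 1.17669677734375), 11.309932708740234)) [ 0.58731821 -0.05157455  0.148     ]
top (np.int32(116), array([321.23275862, 280.75      ]), ((321.5, 280.5), (9.0, 13.0), 0.0)) [ 0.52490492 -0.00674495  0.148     ]
```

Request:
{"fn": "apply_moves", "kwargs": {"series": [[-1, 0, 0, 0, 0], [-1, 0, 0, 0, 0], [-1, 0, 0, 0, 0], [-1, 0, 0, 0, 0], [-1, 0, 0, 0, 0], [-1, 0, 0, 0, 0]]}}

```text
time: 4.65
tool_pos: [0.6003, -0.0535, 0.1495]
tcp_rot: [3.141, -0.0, -1.821]
wrist_force: [0.3, -0.8, 0.3]
opening: 0.0846
```

```bash
python3 - <<'E'
exec(open('m1.py').read().split("print('cork top')")[0])
print(sensors.observe()['tool_pos'],sensors.observe()['opening'])
for b in blobs(S,*cork,(295,205,375,245)): print('scene',b,onz(S,b[1],.1475))
cv2.imwrite('pics/crop3.png',cv2.resize(S['frame'][160:250,270:370],None,fx=6,fy=6,interpolation=cv2.INTER_CUBIC)[:,:,::-1])
E
```

```text
[ 0.60037312 -0.05345271  0.14950243] 0.08545952617604582
scene (np.int32(104), array([312.42307692, 218.24038462]), ((312.74139404296875, 217.6034393310547), (10.956024169921875, 13.92715072631836), 68.19859313964844)) [ 0.60458465 -0.04946806  0.1475    ]
scene (np.int32(145), array([352.99310345, 218.37931034]), ((352.0, 218.5), (13.0, 14.0), 90.0)) [ 0.52128277 -0.00599528  0.1475    ]
scene (np.int32(34), array([334.55882353, 224.94117647]), ((335.0, 225.0), (8.0, 4.0), 0.0)) [5.74048152e-01 4.50310840e-04 1.47500000e-01]
```

View pics/crop3.png

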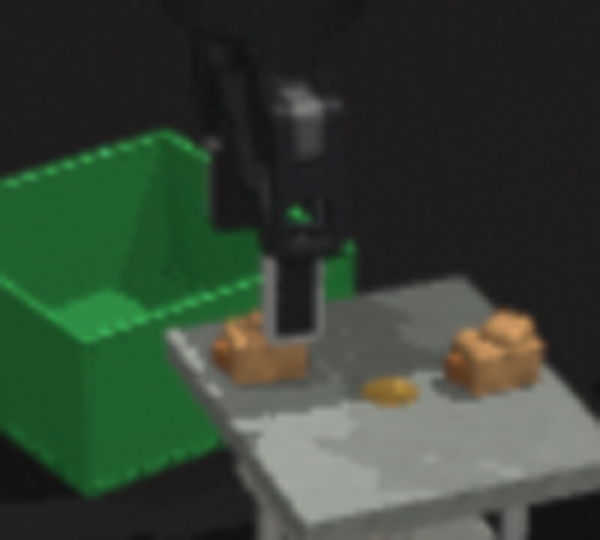

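```bash
python3 - <<'E'
from h import *
S=shot('scene')
for z in (.139,.15,.16,.17): print(z,proj(S,[.6105,-.0125,z]),proj(S,[.6105,-.0125+.01,z]))
E
```

```text
0.139 [317.63416814 229.33119633] [319.72044582 231.37328108]
0.15 [317.67277697 225.14726833] [319.77010776 227.17264976]
0.16 [317.70820813 221.30611287] [319.81569719 223.31593587]
0.17 [317.74396055 217.42859315] [319.86171441 219.42249301]
```

The images put the fingertips about 19 mm higher than the interface text implies: the shut tips are near z=0.158, just above the cork, so they closed over it. I'll go 2 cm lower and watch the force.

Request:
{"fn": "apply_moves", "kwargs": {"series": [[-1, 0, 0, 1.0, 0], [-1, 0, 0, 0.9, 0], [-1, 0, 0, 0, 0], [1, 0, 0, 0, 0], [1, 0, 0, 0, 0], [1, 0, 0, 0, 0], [1, 0, 0, 0, 0], [1, 0, 0, 0, 0], [1, 0, 0, 0, 0], [1, 0, 0, 0, 0]]}}

```text
time: 5.8
tool_pos: [0.6007, -0.0537, 0.1313]
tcp_rot: [-3.14, -0.0, -1.821]
wrist_force: [0.2, -1.2, 2.3]
opening: 0.0201
```

Request:
{"fn": "apply_moves", "kwargs": {"series": [[1, 0, 0, -2.0, 0], [1, 0, 0, -2.0, 0], [1, 4, -0.2, 0, 0], [1, 4.7, -0.2, 0, 0], [1, 4.7, -0.2, 0, 0], [1, 4.7, -0.2, 0, 0], [1, 4.0, 0, 0, 0], [1, 1.0, 0, 0, 0], [1, 0, 0, 4, 0], [1, 0, 0, 4, 0], [1, 0, 0, 2.5, 0], [1, 0, 0, 0, 0]]}}

```text
time: 7.0
tool_pos: [0.5485, -0.2769, 0.0597]
tcp_rot: [3.132, 0.003, -1.82]
wrist_force: [-1.0, -0.1, -0.3]
opening: 0.0199
```

```bash
python3 -c "
from h import *
plan(.552,-.277,.06)
T=shot('top');S=shot('scene')
a=cv2.resize(T['frame'][210:330,340:500],None,fx=2.5,fy=2.5,interpolation=cv2.INTER_CUBIC)
b=cv2.resize(S['frame'][140:260,230:390],None,fx=2.5,fy=2.5,interpolation=cv2.INTER_CUBIC)
cv2.imwrite('pics/crop4.png',np.hstack([a,b])[:,:,::-1])"
```

```text
t 7.0 tcp [ 0.5485 -0.2769  0.0597] rpy [ 179.46    0.19 -104.31] F [-1.03 -0.1  -0.35] open 0.0199
roll -0.0 then tool cm [-0.08 -0.35 -0.03]
```

View pics/crop4.png

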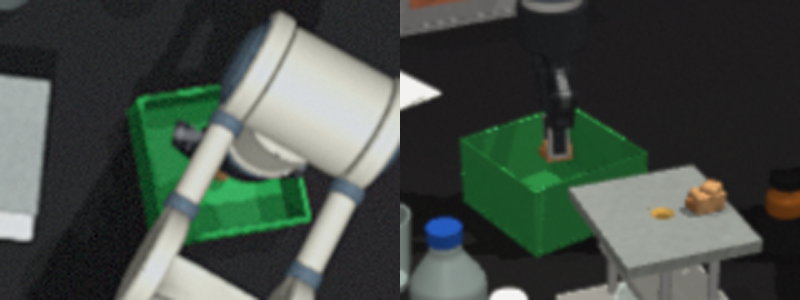

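Request:
{"fn": "apply_moves", "kwargs": {"series": [[0.1, 0, 0, 0, 0], [0.1, 0, 0, 0, 0], [0.1, 0, 0, 0, 0], [0.1, 0, 0, -4, 0], [0.1, 0, 0, -4, 0], [-1, 0, 0, -4, -4.7], [-1, 0, 0, 0, -4.8], [-1, -4.5, 0.8, 0, 0], [-1, -4.5, 0.8, 0, 0], [-1, -4.5, 0.8, 0, 0], [-1, -4.5, 0.8, 0, 0], [-1, -4.5, 0.8, 0, 0]]}}

```text
time: 8.3
tool_pos: [0.5298, -0.05, 0.1866]
tcp_rot: [-3.14, 0.0, -1.656]
wrist_force: [0.5, 0.6, 0.5]
opening: 0.0853
```

Request:
{"fn": "apply_moves", "kwargs": {"series": [[-1, -4.3, 0.7, 0, 0], [-1, 0, 0, 0, 0], [-1, 0, 0, 0, 0]]}}

```text
time: 8.6
tool_pos: [0.5269, -0.0075, 0.1865]
tcp_rot: [-3.14, -0.0, -1.653]
wrist_force: [-0.3, 0.4, 0.6]
opening: 0.0857
```

```bash
python3 - <<'E'
exec(open('m1.py').read().split("print('cork top')")[0])
plan(.524,-.006,.1305,-94.8)
for b in blobs(T,*cork,(390,235,470,310)): print('top',b[:2],onz(T,b[1],.02))
for b in blobs(S,*cork,(255,185,330,240)): print('scene',b[:2],onz(S,b[1],.02))
E
```

```text
t 8.7 tcp [ 0.5269 -0.0091  0.186 ] rpy [-1.7995e+02 -3.0000e-02 -9.4870e+01] F [ 0.72 -0.9  -0.69] open 0.0854
roll -0.07 then tool cm [-0.28  0.32  5.55]
top (np.int32(90), array([424.62222222, 275.7       ])) [ 0.55353225 -0.28111069  0.02      ]
```

Cork b is in the tub at (0.554,-0.281). Next is cork a.

Request:
{"fn": "apply_moves", "kwargs": {"series": [[-1, -0.3, 0.3, 2.5, 0], [-1, 0, 0, 2.5, 0], [-1, 0, 0, 0.6, 0], [-1, 0, 0, 0, 0], [1, 0, 0, 0, 0], [1, 0, 0, 0, 0], [1, 0, 0, 0, 0], [1, 0, 0, 0, 0], [1, 0, 0, 0, 0], [1, 0, 0, 0, 0], [1, 0, 0, 0, 0]]}}

```text
time: 9.8
tool_pos: [0.5244, -0.0053, 0.1306]
tcp_rot: [-3.14, -0.001, -1.655]
wrist_force: [0.2, -3.2, 5.4]
opening: 0.0207
```

Request:
{"fn": "apply_moves", "kwargs": {"series": [[1, 0, 0, -2.0, 0], [1, 0, 0, -2.0, 0], [1, 4.5, -0.2, 0, 0], [1, 4.5, -0.2, 0, 0], [1, 4.5, -0.2, 0, 0], [1, 4.5, -0.2, 0, 0], [1, 4.5, -0.2, 0, 0], [1, 4.5, -0.3, 0, 0], [1, 0, 0, 4, 0], [1, 0, 0, 4, 0], [1, 0, 0, 2.5, 0], [1, 0, 0, 0, 0]]}}

```text
time: 11.0
tool_pos: [0.5113, -0.2732, 0.0585]
tcp_rot: [3.133, 0.005, -1.655]
wrist_force: [0.2, 0.7, -0.9]
opening: 0.0204
```

Request:
{"fn": "apply_moves", "kwargs": {"series": [[0.1, 0, 0, 0, 0], [0.1, 0, 0, 0, 0], [0.1, 0, 0, 0, 0], [0.1, 0, 0, -4, 0], [0.1, 0, 0, -4, 0], [-1, 0, 0, -5, 0], [-1, 0, 0, -5, 0], [-1, -5, 0, 0, 0], [-1, -5, 0, 0, 0], [-1, -5, 0, 0, 0], [-1, -5, 0, 0, 0], [-1, -5, 0, 0, 0]]}}

```text
time: 12.2
tool_pos: [0.5353, -0.024, 0.2466]
tcp_rot: [-3.138, 0.0, -1.655]
wrist_force: [0.6, 0.0, 0.1]
opening: 0.0852
```

```bash
python3 - <<'E'
exec(open('m1.py').read().split("print('cork top')")[0])
plan(.507,.320,.22,11.1)
for b in blobs(T,*cork,(390,235,470,310)): print('top',b[:2],onz(T,b[1],.02))
E
```

```text
t 12.3 tcp [ 0.5356 -0.0202  0.2466] rpy [-1.7982e+02  1.3000e-01 -9.4390e+01] F [ 0.67 -1.82  0.08] open 0.0854
roll -105.49 then tool cm [  3.75 -33.94   2.66]
top (np.int32(91), array([424.62637363, 275.76923077])) [ 0.55334812 -0.28111478  0.02      ]
top (np.int32(93), array([424.39784946, 290.52688172])) [ 0.51431037 -0.27904604  0.02      ]
```

Request:
{"fn": "apply_moves", "kwargs": {"series": [[-1, 0, 0, 0, -8.5], [-1, 0, 0, 0, -8.5], [-1, 0, 0, 0, -8.5], [-1, 0, 0, 0, -8.5], [-1, 0, 0, 0, -8.5], [-1, 0, 0, 0, -8.5], [-1, 0, 0, 0, -8.5], [-1, 0, 0, 0, -8.5], [-1, 0, 0, 0, -8.5], [-1, 0, 0, 0, -8.5], [-1, 0, 0, 0, -8.5], [-1, 0, 0, 0, -8.5]]}}

```text
time: 13.5
tool_pos: [0.5354, -0.0266, 0.2461]
tcp_rot: [3.141, -0.002, 0.131]
wrist_force: [-0.1, -0.5, 0.1]
opening: 0.0853
```

Request:
{"fn": "apply_moves", "kwargs": {"series": [[-1, 0, 0, 0, -3.5], [-1, 0.5, -4.5, 0, 0], [-1, 0.5, -4.5, 0, 0], [-1, 0.5, -4.5, 0, 0], [-1, 0.5, -4.5, 0, 0], [-1, 0.5, -4.5, 0, 0], [-1, 0.5, -4.5, 0, 0], [-1, 0.5, -4.5, 0, 0], [-1, 0, -2.3, 0, 0], [-1, 0, 0, 0, 0], [-1, 0, 0, 0, 0]]}}

```text
time: 14.6
tool_pos: [0.5074, 0.3125, 0.2455]
tcp_rot: [3.141, -0.001, 0.187]
wrist_force: [0.8, -1.6, 0.1]
opening: 0.0854
```

```bash
python3 - <<'E'
exec(open('m1.py').read().split("print('cork top')")[0])
plan(.507,.319,.118,11.1)
print(blobs(S,(100,120,60),(130,255,255),(435,270,470,330)))
# shut-jaw midline: project TCP at head height in scene
s=sensors.observe()['tool_pos']; print(proj(S,[.507,.319,.1415]))
cv2.imwrite('pics/crop5.png',cv2.resize(S['frame'][220:370,380:520],None,fx=4,fy=4,interpolation=cv2.INTER_CUBIC)[:,:,::-1])
E
```

```text
t 14.7 tcp [0.5076 0.3114 0.2454] rpy [ 1.7999e+02 -7.0000e-02  1.0590e+01] F [ 0.24  0.11 -0.33] open 0.085
roll -0.51 then tool cm [ 0.08 -0.75 12.74]
[(np.int32(314), array([451.69745223, 298.70700637]), ((451.89190673828125, 298.6486511230469), (14.79590892791748, 24.3310489654541), 9.462322235107422))]
[450.75940397 297.04737035]
```

View pics/crop5.png

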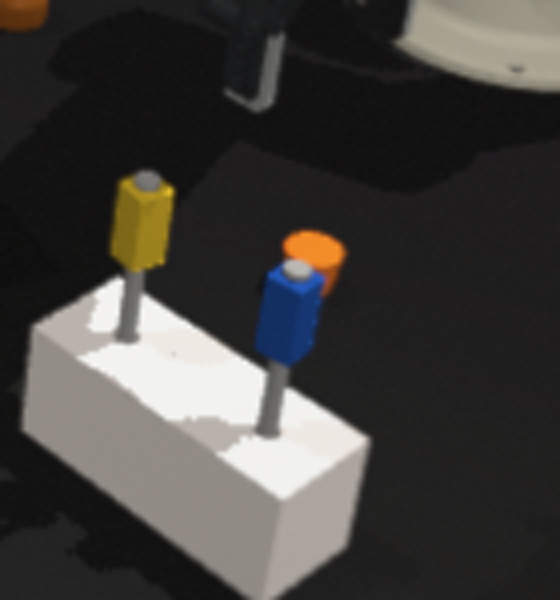

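Both shafts stand upright in the rack. The blue head, at about crop (290,312), looks turned relative to the rack, so I'll measure its yaw from the boundary between its two visible faces.

```bash
python3 - <<'E'
from h import *
S=[shot('scene') for _ in range(8)]; f=np.mean([s['frame'].astype(float) for s in S],0); S=S[0]
for v in (294,297,300,303): print(v,[tuple(int(q) for q in f[v,u]) for u in range(442,463)])
# face-edge prediction by yaw: column offsets of 4 corners relative to centre at z=.1415
c=np.array([.507,.319])
for yaw in range(0,90,10):
    P=[]
    for k in range(4):
        a=np.radians(yaw+45+90*k); P.append(proj(S,[*(c+.01414*np.array([np.cos(a),np.sin(a)])),.1415]).round(1).tolist())
    print(yaw,sorted(P))
T=[shot('top')['frame'].astype(float) for _ in range(8)]; t=np.mean(T,0)
cv2.imwrite('pics/crop6.png',np.hstack([cv2.resize(t[272:302,170:200].astype(np.uint8),(390,390),interpolation=cv2.INTER_CUBIC),cv2.resize(f[275:320,432:477].astype(np.uint8),(390,390),interpolation=cv2.INTER_CUBIC)])[:,:,::-1])
E
```

```text
294 [(32, 31, 31), (32, 31, 31), (31, 30, 32), (26, 32, 50), (20, 46, 93), (19, 47, 98), (19, 47, 97), (19, 46, 97), (19, 46, 97), (18, 46, 98), (19, 46, 98), (19, 46, 98), (20, 49, 103), (22, 55, 115), (23, 55, 115), (22, 55, 114), (22, 55, 114), (28, 55, 112), (54, 47, 71), (48, 36, 36), (34, 29, 28)]
297 [(33, 31, 31), (33, 31, 31), (31, 33, 42), (21, 42, 84), (19, 46, 95), (19, 46, 96), (19, 46, 97), (18, 46, 97), (18, 46, 97), (19, 46, 97), (19, 46, 98), (19, 46, 99), (19, 49, 105), (21, 53, 113), (22, 54, 114), (22, 54, 113), (23, 54, 111), (25, 45, 84), (30, 35, 48), (31, 30, 32), (31, 30, 30)]
300 [(33, 32, 32), (32, 32, 35), (25, 34, 56), (19, 44, 90), (19, 45, 96), (18, 46, 96), (19, 46, 97), (18, 46, 97), (19, 46, 97), (19, 46, 98), (18, 46, 98), (19, 47, 101), (20, 52, 109), (21, 54, 113), (22, 54, 113), (22, 55, 115), (26, 62, 127), (30, 44, 78), (31, 31, 37), (32, 30, 31), (31, 30, 31)]
303 [(33, 31, 32), (31, 33, 43), (21, 42, 85), (19, 45, 94), (19, 45, 96), (19, 45, 96), (18, 46, 96), (18, 45, 97), (18, 46, 97), (18, 45, 97), (19, 46, 98), (20, 50, 105), (21, 54, 112), (22, 54, 113), (22, 53, 112), (22, 52, 109), (28, 42, 74), (32, 34, 42), (32, 32, 32), (32, 31, 31), (33, 31, 31)]
0 [[443.0, 295.6], [450.1, 301.7], [451.4, 292.5], [458.6, 298.5]]
10 [[443.0, 296.4], [450.0, 292.3], [451.5, 301.9], [458.6, 297.7]]
20 [[443.2, 297.2], [448.7, 292.3], [452.9, 301.9], [458.3, 296.9]]
30 [[443.7, 298.1], [447.4, 292.4], [454.2, 301.8], [457.8, 296.0]]
40 [[444.4, 298.9], [446.3, 292.7], [455.4, 301.5], [457.1, 295.2]]
50 [[445.2, 293.0], [445.2, 299.6], [456.2, 294.5], [456.4, 301.2]]
60 [[444.4, 293.5], [446.3, 300.3], [455.1, 293.8], [457.3, 300.6]]
70 [[443.7, 294.1], [447.5, 300.9], [454.0, 293.3], [457.9, 300.0]]
80 [[443.2, 294.8], [448.8, 301.3], [452.7, 292.8], [458.4, 299.3]]
```

View pics/crop6.png

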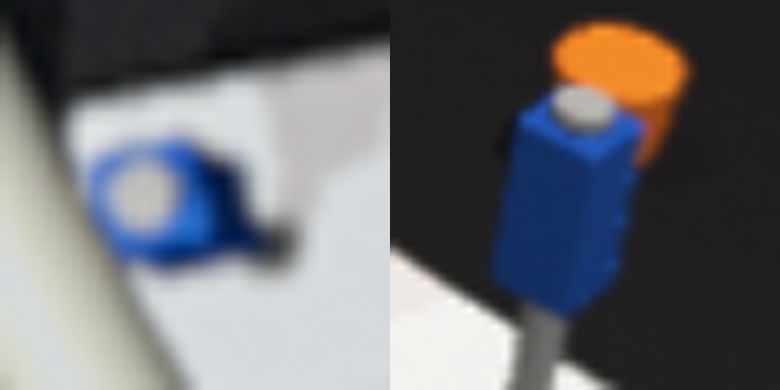

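```bash
python3 - <<'E'
from h import *
T=shot('top');S=shot('scene')
print('button',onz(T,(180.7,286.5),.168),'rodbase',onz(T,(191,290),.07))
b=(432+(582+2-390)/390*45-.5,275+108/390*45-.5); print('scene button',b,onz(S,b,.168),tri(T,(180.7,286.5),S,b))
print('rod exit scene',onz(S,(380+268/4-.5,220+433/4-.5),.07))
print(proj(S,[.507,.319,.12]),proj(S,[.507,.319,.164]))
E
```

```text
button [0.50822328 0.32162082 0.168     ] rodbase [0.50975441 0.32119826 0.07      ]
scene button (453.88461538461536, 286.96153846153845) [0.50800614 0.32287994 0.168     ] (array([0.5079136 , 0.32210954, 0.16749055]), np.float64(0.0010070950594311102))
rod exit scene [0.50794872 0.3234984  0.07      ]
[449.08266449 306.0492883 ] [452.56102891 287.3924974 ]
```

Request:
{"fn": "apply_moves", "kwargs": {"series": [[-1, 0.2, -1.0, 0, -0.5], [-1, 0, 0, 4, 0], [-1, 0, 0, 4, 0], [-1, 0, 0, 3, 0], [-1, 0, 0, 1.7, 0], [-1, 0, 0, 0, 0], [1, 0, 0, 0, 0], [1, 0, 0, 0, 0], [1, 0, 0, 0, 0], [1, 0, 0, 0, 0], [1, 0, 0, 0, 0], [1, 0, 0, 0, 0]]}}

```text
time: 16.8
tool_pos: [0.5075, 0.3229, 0.1186]
tcp_rot: [-3.141, -0.001, 0.195]
wrist_force: [0.3, -0.2, 3.8]
opening: 0.019
```

Request:
{"fn": "apply_moves", "kwargs": {"series": [[1, 0, 0, -1, 0], [1, 0, 0, -2, 0], [1, 0, 0, -2, 0], [1, 0, 0, -2, 0], [1, 0, 0, -2, 0], [1, 0, 0, -2, 0], [1, 0, 0, -2, 0], [1, 0, 0, -2, 0], [1, 0, 0, -1, 0], [1, 0, 0, 0, 0]]}}

```text
time: 17.8
tool_pos: [0.5076, 0.323, 0.2796]
tcp_rot: [-3.141, -0.003, 0.195]
wrist_force: [-0.4, -1.0, -0.8]
opening: 0.0194
```

Request:
{"fn": "apply_moves", "kwargs": {"series": [[1, -0.1, 2, 0, 0], [1, -0.1, 3, 0, 0], [1, -0.1, 3.5, 0, 0], [1, -0.1, 3.5, 0, 0], [1, -0.1, 3.5, 0, 0], [1, -0.1, 3.5, 0, 0], [1, -0.1, 3.5, 0, 0], [1, -0.1, 3.5, 0, 0], [1, -0.1, 3.5, 0, 0], [1, -0.1, 3, 0, 0], [1, -0.1, 2, 0, 0], [1, 0, 0, 0, 0]]}}

```text
time: 19.0
tool_pos: [0.563, -0.0203, 0.2756]
tcp_rot: [-3.142, 0.003, 0.191]
wrist_force: [0.1, -0.6, -0.7]
opening: 0.0192
```

```bash
python3 - <<'E'
from h import *
plan(.563,-.0187,.28,11.1)
S=[shot('scene') for _ in range(4)]; f=np.mean([s['frame'].astype(float) for s in S],0).astype(np.uint8)
T=[shot('top') for _ in range(4)]; t=np.mean([s['frame'].astype(float) for s in T],0).astype(np.uint8)
cv2.imwrite('pics/crop7.png',np.hstack([cv2.resize(f[140:240,290:390],(500,500),interpolation=cv2.INTER_CUBIC),cv2.resize(t[225:315,295:349],(300,500),interpolation=cv2.INTER_CUBIC)])[:,:,::-1])
E
```

```text
t 19.0 tcp [ 0.563  -0.0203  0.2756] rpy [-1.800e+02  1.600e-01  1.096e+01] F [ 0.08 -0.58 -0.74] open 0.0192
roll -0.14 then tool cm [ 0.03 -0.15 -0.44]
```

View pics/crop7.png

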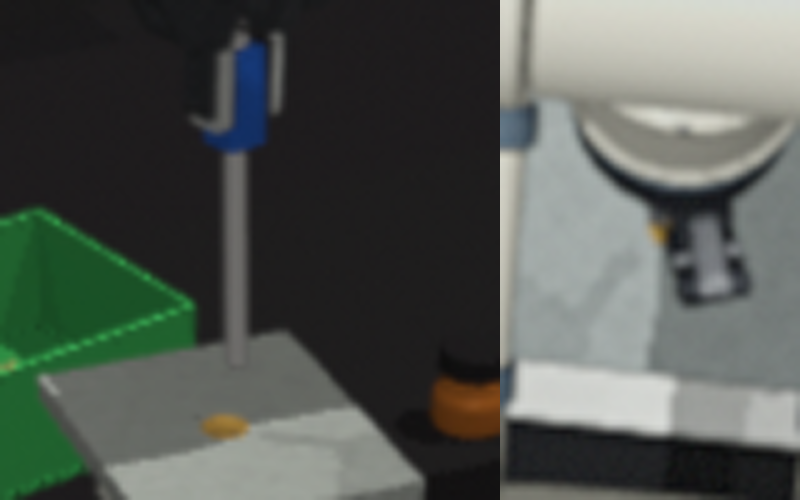

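```bash
cat > rod.py <<'E'
from h import *
def rod(v0,v1,u0=325,u1=350):
    S=[shot('scene') for _ in range(6)]; f=np.mean([s['frame'].astype(float) for s in S],0).mean(2)
    out=[]
    for v in range(v0,v1):
        r=cv2.resize(f[v:v+1,u0:u1].astype(np.float32),None,fx=10,fy=1,interpolation=cv2.INTER_LINEAR)[0]
        k=np.where(r>65)[0]
        if len(k): out.append((v,(k.min()+k.max())/20+u0-.45,len(k)/10))
    return S[0],np.array(out),f
E
python3 - <<'E'
from rod import *
S,o,f=rod(172,214)
print(o[::6].round(1)); a=np.polyfit(o[2:-8,0],o[2:-8,1],1); print('line',a,np.polyval(a,[172,212]))
print('col near tip',[int(x) for x in f[200:218,337]])
s=sensors.observe()['tool_pos'];zt=s[2]-.1086
for z in (zt,zt+.109): print(z,proj(S,[s[0],s[1],z]),proj(S,[.563,-.0187,z]))
print(proj(S,[.573,-.0187,zt]),proj(S,[.563,-.0087,zt]))
E
```

```text
[[172.  336.8   4.7]
 [178.  336.8   4.7]
 [184.  336.8   4.6]
 [190.  336.8   4.5]
 [196.  336.9   4.6]
 [202.  331.8   5.7]
 [208.  341.4  16.3]]
line [-7.31396628e-02  3.50111529e+02] [337.5315066  334.60592009]
col near tip [107, 107, 107, 107, 107, 107, 107, 107, 107, 107, 107, 107, 104, 91, 98, 100, 101, 100]
0.169037413330927 [335.02339294 212.09687215] [334.86720181 211.86870872]
0.278037413330927 [336.35080657 167.97675882] [336.1852224  167.77209683]
[331.03933484 212.8475147 ] [337.05042926 213.78433829]
```

The rod tip sits at about scene (336.9,213), which is 2 px right of the point above the bush. I'll turn the tool 90 degrees to see the lean from the other side.

Request:
{"fn": "apply_moves", "kwargs": {"series": [[1, 0, 0, 0, 7.5], [1, 0, 0, 0, 7.5], [1, 0, 0, 0, 7.5], [1, 0, 0, 0, 7.5], [1, 0, 0, 0, 7.5], [1, 0, 0, 0, 7.5], [1, 0, 0, 0, 7.5], [1, 0, 0, 0, 7.5], [1, 0, 0, 0, 7.5], [1, 0, 0, 0, 7.5], [1, 0, 0, 0, 7.5], [1, 0, 0, 0, 7.5]]}}

```text
time: 20.9
tool_pos: [0.5632, -0.0178, 0.2776]
tcp_rot: [-3.142, 0.0, -1.381]
wrist_force: [-0.8, 0.4, -1.1]
opening: 0.0191
```

```bash
python3 - <<'E'
from rod import *
plan(.563,-.0187,.28)
S,o,f=rod(172,216)
print(o[::5].round(1))
for c in (334,335,336,337): print('col',c,[int(x) for x in f[206:218,c]])
s=sensors.observe()['tool_pos'];zt=s[2]-.1086
for z in (zt,zt+.1): print(z,proj(S,[s[0],s[1],z]),proj(S,[.563,-.0187,z]))
E
```

```text
t 20.9 tcp [ 0.5632 -0.0178  0.2776] rpy [-180.      0.    -79.15] F [-0.82  0.37 -1.11] open 0.0191
roll -0.0 then tool cm [ 0.08  0.04 -0.24]
[[172.  336.    4.8]
 [177.  335.4   4.5]
 [182.  335.2   4.5]
 [187.  334.8   4.7]
 [192.  334.4   4.5]
 [197.  334.2   4.5]
 [202.  330.3   5.8]
 [207.  339.7  14.2]
 [212.  337.   25. ]]
col 334 [105, 105, 104, 104, 104, 103, 98, 92, 98, 99, 101, 100]
col 335 [91, 90, 93, 97, 97, 95, 95, 98, 98, 99, 101, 100]
col 336 [55, 59, 81, 93, 94, 93, 98, 100, 99, 99, 101, 100]
col 337 [34, 53, 94, 99, 100, 98, 99, 100, 99, 100, 101, 100]
0.1690009273502371 [334.98326226 212.07653598] [334.86678407 211.8827179 ]
0.2690009273502371 [336.19330247 171.78328846] [336.07033406 171.60762063]
```

The two views agree on a lean along tool -y of about 5.9 mm at the tip, with the other axis near 0.5 mm. I'll bring the tip over the bush and lower it into the mouth.

Request:
{"fn": "apply_moves", "kwargs": {"series": [[1, 0.1, 0.6, 0, 0], [1, 0, 0, 0, 0], [1, 0, 0, 1, 0], [1, 0, 0, 1, 0], [1, 0, 0, 1, 0], [1, 0, 0, 0, 0], [1, 0, 0, 0, 0]]}}

```text
time: 21.9
tool_pos: [0.5573, -0.0199, 0.2469]
tcp_rot: [3.14, 0.0, -1.376]
wrist_force: [0.3, 0.4, -0.4]
opening: 0.0192
```

```bash
python3 - <<'E'
from rod import *
plan(.563,-.0187,.28)
S=[shot('scene') for _ in range(6)]; f=np.mean([s['frame'].astype(float) for s in S],0).astype(np.uint8)
cv2.imwrite('pics/crop8.png',cv2.resize(f[180:240,305:365],(600,600),interpolation=cv2.INTER_CUBIC)[:,:,::-1])
E
```

```text
t 21.9 tcp [ 0.5573 -0.0199  0.2469] rpy [ 1.7993e+02  2.0000e-02 -7.8830e+01] F [ 0.3   0.39 -0.45] open 0.0192
roll -0.0 then tool cm [-0.01 -0.59 -3.31]
```

View pics/crop8.png

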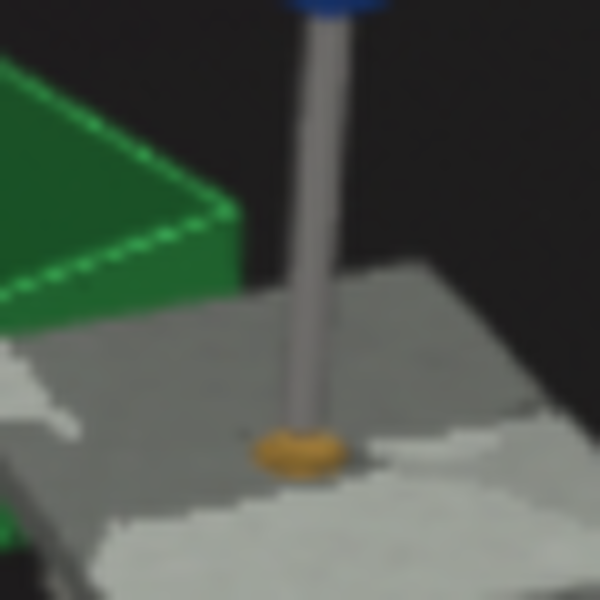

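The tip is at crop (303,437), about 4 mm above the bush centre at (300,453), so it is centred. I'll insert it gently.

Request:
{"fn": "apply_moves", "kwargs": {"series": [[1, 0, 0, 0.5, 0], [1, 0, 0, 0.5, 0], [1, 0, 0, 0.5, 0], [1, 0, 0, 0, 0], [1, 0, 0, 0, 0]]}}

```text
time: 22.7
tool_pos: [0.5574, -0.0199, 0.2322]
tcp_rot: [3.141, 0.0, -1.376]
wrist_force: [-0.4, -0.1, -0.4]
opening: 0.019
```

Request:
{"fn": "apply_moves", "kwargs": {"series": [[1, 0, -0.2, 0, 0], [1, 0, -0.2, 0, 0], [1, 0, -0.2, 0, 0], [1, 0, 0, 0, 0], [1, 0, 0, 0, 0]]}}

```text
time: 23.2
tool_pos: [0.5631, -0.0188, 0.2327]
tcp_rot: [3.141, 0.0, -1.376]
wrist_force: [-4.2, -1.3, 3.0]
opening: 0.0192
```

```bash
python3 - <<'E'
from rod import *
plan(.563,-.0187,.28)
S,o,f=rod(181,221)
print(o[::5].round(1))
s=sensors.observe();s=s['tool_pos'];zt=s[2]-.1086
for z in (.134,.22): print(z,proj(S,[.563,-.0187,z]))
E
```

```text
t 23.2 tcp [ 0.5631 -0.0188  0.2327] rpy [179.95   0.   -78.84] F [-4.23 -1.27  2.96] open 0.0192
roll -0.0 then tool cm [-0.01  0.01 -4.73]
[[181.  336.7   3.6]
 [188.  335.6   3.5]
 [193.  335.4   4.3]
 [198.  335.2   4.4]
 [203.  334.9   4.4]
 [208.  340.8  17.4]
 [213.  337.   25. ]
 [218.  337.   25. ]]
0.134 [334.4727443  225.10665352]
0.22 [335.4655244  191.82499495]
```

Request:
{"fn": "apply_moves", "kwargs": {"series": [[1, 0, 0, 0.5, 0], [1, 0, 0, 0.5, 0], [1, 0, 0, 0.5, 0], [1, 0, 0, 0.5, 0], [1, 0, 0, 0.5, 0], [1, 0, 0, 0.5, 0], [1, 0, 0, 0.5, 0], [1, 0, 0, 0, 0], [1, 0, 0, 0, 0]]}}

```text
time: 24.4
tool_pos: [0.5634, -0.0187, 0.1968]
tcp_rot: [3.141, 0.0, -1.376]
wrist_force: [-2.2, 0.6, -2.3]
opening: 0.0189
```

Request:
{"fn": "apply_moves", "kwargs": {"series": [[1, 0, 0, 0.5, 0], [1, 0, 0, 0.5, 0], [1, 0, 0, 0.4, 0], [1, 0, 0, 0.4, 0], [1, 0, 0, 0, 0]]}}

```text
time: 24.9
tool_pos: [0.5635, -0.0187, 0.1786]
tcp_rot: [3.141, 0.0, -1.376]
wrist_force: [-0.9, 0.2, -1.5]
opening: 0.0189
```

Request:
{"fn": "apply_moves", "kwargs": {"series": [[1, 0, 0, 0.4, 0], [1, 0, 0, 0.4, 0], [1, 0, 0, 0.4, 0], [1, 0, 0, 0.4, 0], [1, 0, 0, 0, 0]]}}

```text
time: 25.4
tool_pos: [0.5631, -0.0188, 0.1622]
tcp_rot: [3.14, 0.0, -1.376]
wrist_force: [-2.4, 0.1, -3.0]
opening: 0.0188
```

Request:
{"fn": "apply_moves", "kwargs": {"series": [[1, 0, 0, 0.5, 0], [1, 0, 0, 0.5, 0], [1, 0, 0, 0.4, 0], [1, 0, 0, 0, 0], [1, 0, 0, 0, 0], [1, 0, 0, 0, 0]]}}

```text
time: 26.0
tool_pos: [0.5633, -0.0187, 0.1491]
tcp_rot: [3.141, 0.0, -1.376]
wrist_force: [-2.9, -0.2, -2.3]
opening: 0.0194
```

```bash
python3 - <<'E'
from rod import *
plan(.563,-.0187,.1486)
S=[shot('scene') for _ in range(6)]; f=np.mean([s['frame'].astype(float) for s in S],0).astype(np.uint8)
cv2.imwrite('pics/crop9.png',cv2.resize(f[180:300,285:385],(500,600),interpolation=cv2.INTER_CUBIC)[:,:,::-1])
for z in (.04,.06,.149): print(z,proj(S[0],[.563,-.0187,z]))
E
```

```text
t 26.0 tcp [ 0.5633 -0.0187  0.1491] rpy [ 1.7996e+02  2.0000e-02 -7.8830e+01] F [-2.94 -0.21 -2.29] open 0.0194
roll -0.0 then tool cm [-0.01  0.03  0.05]
0.04 [333.47651682 258.62440357]
0.06 [333.68131521 251.72410106]
0.149 [334.63999344 219.49148668]
```

View pics/crop9.png

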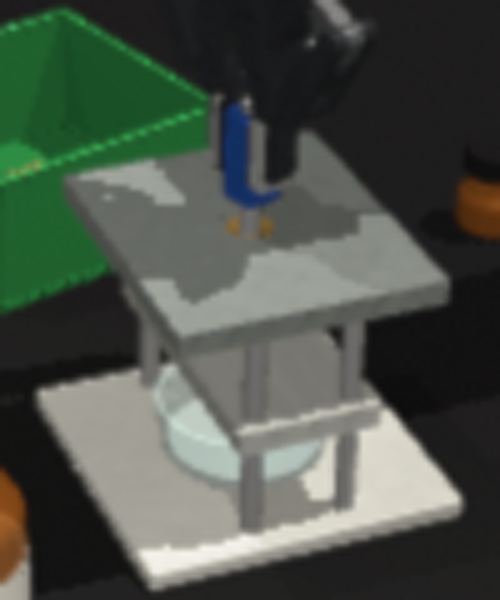

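Request:
{"fn": "apply_moves", "kwargs": {"series": [[1, 0, 0, 0, 0], [1, 0, 0, 0, 0], [1, 0, 0, 0, 0], [1, 0, 0, 0, 0], [1, 0, 0, 0, 0]]}}

```text
time: 26.8
tool_pos: [0.5634, -0.0187, 0.1495]
tcp_rot: [3.141, 0.0, -1.376]
wrist_force: [-2.8, 0.1, -3.2]
opening: 0.0188
```

```bash
python3 - <<'E'
exec(open('m1.py').read().split("print('cork top')")[0])
plan(.563,-.0187,.1486)
for b in blobs(T,*cork,(390,235,470,310)): print('top',b[:2],onz(T,b[1],.02))
print(np.abs(sensors.observe()['joint_velocities']).max()); print(manip.job_done())
E
```

```text
t 26.9 tcp [ 0.5633 -0.0187  0.1495] rpy [179.99   0.   -78.84] F [-3.12  0.07 -2.13] open 0.0194
roll -0.0 then tool cm [-0.01  0.03  0.09]
top (np.int32(91), array([424.62637363, 275.76923077])) [ 0.55334812 -0.28111478  0.02      ]
top (np.int32(92), array([424.43478261, 290.4673913 ])) [ 0.51446686 -0.27914952  0.02      ]
0.0016792960890734338
the job is handed in; nothing more can be done
None
```

I put both corks in the green tub and threaded the blue-headed shaft through both brass bushes. I handed the job in at about 27 s with the shaft still held upright and still. No verdict is reported, so the outcome below rests on my own last checks.

**Last checks**
- **Corks:** the top camera shows both in the tub, at about (0.553, -0.281) and (0.514, -0.279).
- **Shaft height:** the tip should be about 0.041 m above the table, roughly 19 mm below the lower bush. I worked this out from the arm's height and the head's height in the picture. I could not see the tip itself below the lower bush.
- **Grip and rest:** the jaws hold the head at 19 mm and the arm is at rest. The blue head is visibly clear of the upper plate.
- **Other items:** I only moved the arm clear of the yellow shaft, bottles and beaker. I did not check them again at the end.

**What disagreed**
- **Fingertip height:** in the pictures the fingertips sat nearly 20 mm higher than the interface text implies. The first cork grasp closed on air, so I redid it 2 cm lower.
- **Shaft lean:** the shaft leaned about 0.05 rad in the grip. I measured this from two tool angles and mostly straightened it against the upper bush. About 0.02 rad of lean seemed to be left after that.
- **Side force:** about 3 N of sideways force remains where the shaft touches a bush wall.

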